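# Heft three chocolate tins: emptiest on the pedestal, fullest held up

### The job

The three closed chocolate tins look the same but hold different amounts: lift them to feel their weight. Stand the lightest upright in the middle of the small raised pedestal, leave the middle one standing on the worktop, then pick up the heaviest and finish while still holding it upright and still in the gripper, its underside more than 10 cm above the worktop and touching nothing else. Keep the tins upright, set them down without dropping them, and leave everything else where it is.

Things in the scene. Friction and masses are not known exactly. Their poses are not given: they have to be found in the camera images.
- tin_a: closed round tin, metal body, dark wooden lid and knob: 54 mm across, straight-sided up to 80 mm, knob 18 mm across up to 92 mm. Origin: centre of the underside, z up. Starts upright on the worktop. The three tins look alike and which is which changes; only weight differs (light, middling, heavy: each 0.2 to 0.72 kg, any two at least 0.14 kg apart; packed so that nothing rattles).
- tin_b: closed round tin, metal body, dark wooden lid and knob: 54 mm across, straight-sided up to 80 mm, knob 18 mm across up to 92 mm. Origin: centre of the underside, z up. Starts upright on the worktop. The three tins look alike and which is which changes; only weight differs (light, middling, heavy: each 0.2 to 0.72 kg, any two at least 0.14 kg apart; packed so that nothing rattles).
- tin_c: closed round tin, metal body, dark wooden lid and knob: 54 mm across, straight-sided up to 80 mm, knob 18 mm across up to 92 mm. Origin: centre of the underside, z up. Starts upright on the worktop. The three tins look alike and which is which changes; only weight differs (light, middling, heavy: each 0.2 to 0.72 kg, any two at least 0.14 kg apart; packed so that nothing rattles).
- stand: small metal pedestal like a miniature cake stand, fixed: round foot 90 mm across, slim stem, flat rimless round top plate 68 mm across whose upper face is 80 mm above the worktop. Origin: centre of its underside, z up.
- stand_top (a point): centre of the pedestal's flat top face, 80 mm above the worktop.
- bar_worktop: the worktop, fixed; its flat top is z = 0 and its front edge about x = 0.33 m. Tall fixed obstacles behind the work: a bean jar 0.32 m high behind the tins (170 mm across, axis at x 0.63, y -0.055, so its front is at x 0.545) and the coffee machine 0.5 m high behind the pedestal (front at about x 0.52, from y 0.23 leftwards).
- star_sweet: yellow star-shaped sweet, 51x48x20 mm, lying loose in front of the tins; bystander. Origin at its underside.
- twist_sweet: orange wrapped sweet with twisted ends, 50x75x35 mm, lying loose; bystander. Origin at its underside.
- teaspoon: small metal teaspoon, 132x26x9 mm, lying loose; bystander. Origin at its underside.
- brush: grey cleaning brush with a bow handle, 30x85x55 mm, standing on its bristles behind the tins; bystander. Origin at its underside.
- scoop: metal scoop with a straight handle, 46x145x30 mm, lying loose at the right; bystander. Origin at its underside.
Not all that is in view belongs to the job. What is shaped like the stand but orange or red is not meant. Leave any pink or turquoise look-alike of the tin_c alone.

How it is judged:
By the outcome, as a careful person would: the job done as asked, in the order asked, and still so for the second after the job is handed in, while the arm keeps its last pose, push and grip.
It also fails if it takes over 72 s, if anything falls off the work surface, if the arm or the gripper's body presses on something with over 40 N, if the wrist force passes 120 N, or if a joint passes its speed limit or range.

### The arm

A 6-joint arm with a two-finger parallel gripper is mounted at the origin on a cart in front of the work surface, level with it; the furniture and walls round the work are solid. World frame = base frame: x ahead of the robot, y to its left, z up, the work surface at z = 0. Lengths are in m, angles in degrees, forces in N, time in s.
With the tool pointing down it reaches from about 0.325 to 0.9 m from the base axis. Payload 3.5 kg.
Tool frame: the origin (TCP) lies on the centre line of the jaws, within the pads' length; the fingertips stand 8 mm ahead of it and the grasp point (between the pads) lies 11 mm behind it; z points along the fingers, y is the direction in which the jaws open and shut (so a half turn about z gives the same grasp; the last joint's range is limited). The gripper opens to 85 mm and grips with 20 to 120 N. Pads are 22 mm wide; open, the fingers measure 114 mm over their backs; the gripper's body (76 mm by 85 mm) begins 54 mm behind the grasp point. The pads swing forward as they close: fully open they stand 13 mm farther back than shut.
Start: joints at [69.706, 15.837, -1.513, 72.651, 0, 84.076], TCP at [0.155, 0.605, 0.207] pointing down, gripper open.
Joint ranges: [-178.77, 178.77], [-48.84, 107.48], [-61.69, 71.31], [-111.58, 123.2], [-90, 87.43], [-180, 180]. Speed limits (degrees/s): [147.25, 147.25, 180, 180, 180, 180].

### API

Orientations are given as [roll, pitch, yaw] about the fixed x, y, z axes, in that order (R = Rz(yaw) Ry(pitch) Rx(roll)).
In Python, from plant import read_state, optics, order gives the robot as it stands.
- The arm moves only by the tool servo_tool, never from a script. Its argument "moves" is one flat list of numbers, 5 for each row, row after row: the closure, from -1 (fully open) to 1 (shut), then the shift along the tool's x, y, z in m, then the turn about the tool's z in rad. In form: [gripper, x, y, z, yaw, gripper, x, y, z, yaw, ...]. A call has 1 to 5 rows; each row shifts and turns the commanded pose from where the row before left it, along the tool's axes as they then stand; what a row does not reach is not made up. A row lasts 1/10 s, in which the tool goes at most 50 mm and 8.59 degrees, less where a joint would pass 70% of its speed; a pose out of reach is approached as far as the arm can. A call is refused whole if a number of a shift passes 0.05 or a number of a turn 0.15, either way. A call with a gripper value outside its range is refused whole. The fingers move at their own pace and stop on an object; the grip force is fixed at half the most. Time passes only in rows, so rows that do not move let the fingers close. It gives the time, the measured TCP pose, the force and the opening at its end, in the units of the state.
- read_state(): the state, without advancing time (a new reading comes with each control period).
- optics.read_camera(name): name is "scene" or "top" or "wrist"; returns a dict with "img" (384x512x3 uint8, blue, green, red), "range_z" (384x512 float32, m along the optical axis (not along the pixel's ray), 0 where there is no reading), "mtx" (3x3 intrinsics, pixels), "R" (3x3) and "t" (3): a world point X has camera coordinates R X + t; the wrist camera has in their place "hand_eye" (4x4, takes a point from camera to tool coordinates, whose origin is the TCP and whose axes are the flange's). Camera axes: x right, y down, z forward; pixel columns grow to the right and rows downward; lengths in m; the calibration is good to about 2 mm. A picture is of the moment at which its call begins: read the wrist's pose just before it.
- order.close_job(): hands the job in, once; it reports no verdict.
The state is a dict: "clock": time; "qpos": joint angles; "joint_vel": joint speeds; "tau": joint torques, N m; "ee_pos": TCP position; "orientation": TCP orientation; "ft_force": force on the tool from outside, world axes, zero at the start; "torque": the same for the moment, N m; "gripper_width": finger opening in m.
Only numpy, scipy, OpenCV 4.12 (cv2) and the standard library are available. Lean on these libraries where they do the work, as an engineer would, in place of code of your own. Each camera call takes 0.05 s, during which the arm holds its last target.

## Working session

There is one attempt and no reset: what is moved stays moved. The work goes in short steps, Python scripts to look and compute and a tool call to move; the robot and the scene stay as the last step left them, time stands still between calls to the robot, and variables do not carry over. Pictures are saved under pics/ and viewed, and the job is handed in when it is done.

Besides the shell and the picture viewer there is one more tool, called as name(argument=value, ...) on one line, values as JSON. servo_tool: Moves the arm, as the interface text tells. Its arguments: {"type":"object","properties":{"moves":{"type":"array"}},"required":["moves"]}

```bash
mkdir -p pics; ls
cat > h.py <<'E'
import numpy as np,cv2
from plant import read_state, optics, order
def cam(n,save=None):
    c=optics.read_camera(n)
    if save: cv2.imwrite('pics/%s.png'%save,c['img'])
    return c
def world(c,u,v):
    z=c['range_z'][v,u]; p=np.linalg.inv(c['mtx'])@np.array([u,v,1.])*z
    return c['R'].T@(p-c['t'])
def ray(c,u,v,h):
    d=c['R'].T@(np.linalg.inv(c['mtx'])@np.array([u,v,1.])); o=-c['R'].T@c['t']
    return o+d*(h-o[2])/d[2]
E
python3 - <<'E'
from h import *
print(read_state())
for n in ['scene','top','wrist']:
    c=cam(n,n+'0'); np.savez('/tmp/%s0.npz'%n,**c); print(n, (-c['R'].T@c['t']) if 'R' in c else c['hand_eye'], c['mtx'][0,0])
E
```

```text
pics
{'clock': 0.0, 'qpos': array([ 6.97057198e+01,  1.58779645e+01, -1.60054996e+00,  7.26514997e+01,
        2.66012354e-03,  8.40751897e+01]), 'joint_vel': array([-0.01970859,  0.02674318, -0.08454378,  0.0150823 ,  0.05566246,
       -0.00369854]), 'tau': array([-2.06592631e-03, -4.45511413e+01,  2.95204300e+01,  1.66014471e-02,
       -1.27547178e-04, -3.88392422e-06]), 'ee_pos': array([0.1548083 , 0.60463549, 0.20604071]), 'orientation': array([-1.79870955e+02, -1.60663835e-02,  1.65630509e+02]), 'ft_force': array([-0.81555018,  1.10716747, -0.79644793]), 'torque': array([-0.02986849,  0.00448874,  0.0207272 ]), 'gripper_width': 0.0856193155999306}
scene [-0.13072702 -0.71224432  1.07418917] 359.97489062872677
top [0.25971115 0.01306564 1.30649039] 368.6427348170502
wrist [[-1.00637860e-03 -9.45390975e-01 -3.25936945e-01  8.40465091e-02]
 [ 9.99999484e-01 -9.97528426e-04 -1.94282096e-04  3.64703992e-04]
 [-1.41458827e-04 -3.25936972e-01  9.45391490e-01 -1.67011917e-01]
 [ 0.00000000e+00  0.00000000e+00  0.00000000e+00  1.00000000e+00]] 311.2833583183852
```

View pics/scene0.png

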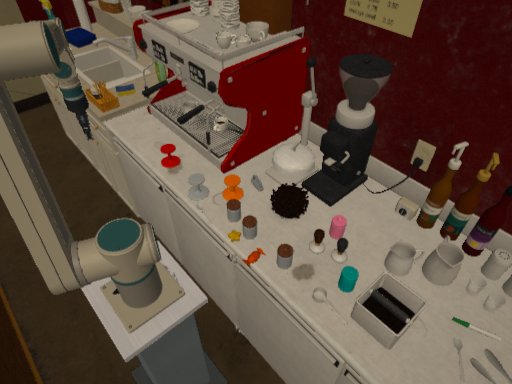

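View pics/top0.png

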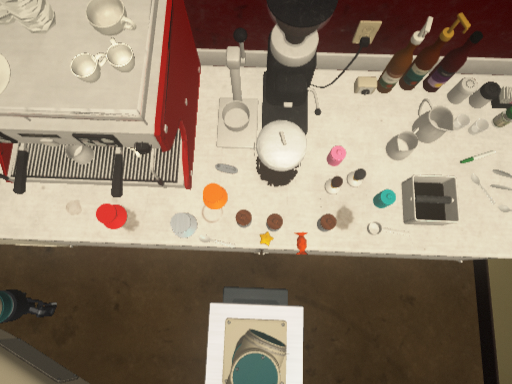

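View pics/wrist0.png

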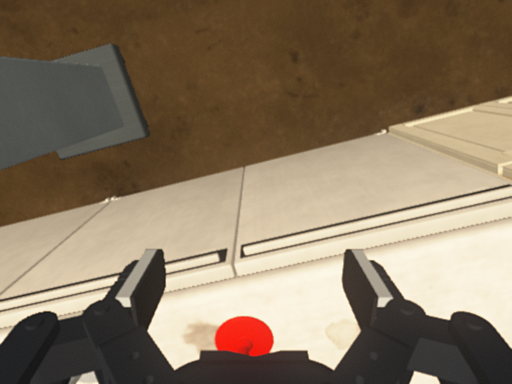

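The top view shows the three brown-lidded tins at about (244,217), (274,222) and (327,222), and the grey pedestal at (184,224). The orange look-alike is at (215,196) and the red one at (112,215). In the scene view the tins are at (234,210), (250,227) and (285,256), and the pedestal at (198,185).

Run:
```python
from h import *
T=dict(np.load('/tmp/top0.npz'));S=dict(np.load('/tmp/scene0.npz'))
def blob(c,u,v,r,zlo,zhi):
    vs,us=np.mgrid[v-r:v+r+1,u-r:u+r+1]; P=np.array([world(c,a,b) for a,b in zip(us.ravel(),vs.ravel())])
    m=(P[:,2]>zlo)&(P[:,2]<zhi); Q=P[m]; px=np.c_[us.ravel(),vs.ravel()][m]
    (cx,cy),rad=cv2.minEnclosingCircle(Q[:,:2].astype(np.float32))
    return len(Q),np.round(Q.mean(0),4),'circ',round(cx,4),round(cy,4),round(rad,4),'zmax',Q[:,2].max().round(4),np.round(px.mean(0),1)
for n,(u,v) in dict(t1=(244,217),t2=(274,222),t3=(327,222),stand=(184,224)).items():
    print(n,'top',blob(T,u,v,18 if n=='stand' else 12,.06,.11))
for n,(u,v) in dict(t1=(234,204),t2=(250,221),t3=(285,250),stand=(198,180)).items():
    print(n,'scn',blob(S,u,v,14 if n=='stand' else 10,.068,.086))
# colour: lids, top view
def lid(c,u,v,r=13):
    hsv=cv2.cvtColor(c['img'],cv2.COLOR_BGR2HSV); w=hsv[v-r:v+r,u-r:u+r]
    m=((w[...,2]<130)&(w[...,1]>60)).astype(np.uint8)
    n,l,s,ce=cv2.connectedComponentsWithStats(m); i=1+np.argmax(s[1:,4]); return ce[i]+[u-r,v-r],s[i]
def tri(a,b):
    A=[];bb=[]
    for c,(u,v) in ((T,a),(S,b)):
        d=c['R'].T@(np.linalg.inv(c['mtx'])@np.array([u,v,1.]));d/=np.linalg.norm(d);o=-c['R'].T@c['t'];M=np.eye(3)-np.outer(d,d);A.append(M);bb.append(M@o)
    X=np.linalg.solve(sum(A),sum(bb));return X
for n,a,b in (('t1',(244,217),(234,204)),('t2',(274,222),(250,221)),('t3',(327,222),(285,250))):
    p,s=lid(T,*a);q,s2=lid(S,*b);print(n,p,s,q,s2,'tri',tri(p,q).round(4),'ray80',ray(T,*p,.08).round(4))
for n in 'TS':
    c=eval(n);u,v,r=((230,210,60) if n=='T' else (240,215,65)); cv2.imwrite('pics/z%s.png'%n,cv2.resize(c['img'][v-r:v+r,u-r-45:u+r+115],None,fx=2.8 if n=='S' else 2.8,fy=2.8,interpolation=cv2.INTER_CUBIC))
```

```text
t1 top (209, array([0.4348, 0.0549, 0.0817]), 'circ', 0.4361, 0.0552, 0.0268, 'zmax', np.float64(0.0967), array([243.3, 216.9]))
t2 top (212, array([ 0.4255, -0.0495,  0.082 ]), 'circ', 0.4265, -0.0496, 0.0267, 'zmax', np.float64(0.0966), array([274.4, 220.8]))
t3 top (217, array([ 0.4312, -0.2273,  0.0816]), 'circ', 0.4324, -0.2288, 0.0271, 'zmax', np.float64(0.0985), array([327.7, 221.1]))
stand top (326, array([0.4107, 0.2649, 0.0817]), 'circ', 0.411, 0.265, 0.0344, 'zmax', np.float64(0.088), array([180.2, 221.8]))
t1 scn (125, array([0.4301, 0.0478, 0.0788]), 'circ', 0.4352, 0.0514, 0.0294, 'zmax', np.float64(0.085), array([233.4, 205. ]))
t2 scn (135, array([ 0.4202, -0.057 ,  0.0789]), 'circ', 0.4246, -0.0525, 0.0291, 'zmax', np.float64(0.0855), array([249.4, 222. ]))
t3 scn (162, array([ 0.4255, -0.2343,  0.0796]), 'circ', 0.4285, -0.232, 0.027, 'zmax', np.float64(0.0858), array([284.8, 251.1]))
stand scn (162, array([0.406 , 0.2603, 0.0797]), 'circ', 0.4043, 0.2637, 0.0369, 'zmax', np.float64(0.0851), array([196. , 179.3]))
t1 [241.09375 219.84375] [ 5 11 10 11 32] [233.16296296 204.4       ] [  5   8  15  12 135] tri [0.431  0.0593 0.0707] ray80 [0.4249 0.0618 0.08  ]
t2 [273.96363636 221.68181818] [  6   5  15  16 110] [249.13245033 221.19205298] [  5   7  15  13 151] tri [ 0.4245 -0.0491  0.073 ] ray80 [ 0.4228 -0.0483  0.08  ]
t3 [326.99193548 221.61290323] [  6   6  15  15 124] [284.9010989  250.35714286] [  5   7  17  14 182] tri [ 0.4319 -0.2276  0.0704] ray80 [ 0.4297 -0.2252  0.08  ]
```

View pics/zT.png

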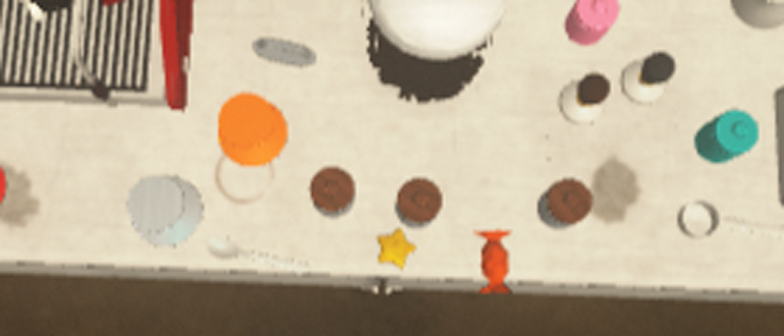

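View pics/zS.png

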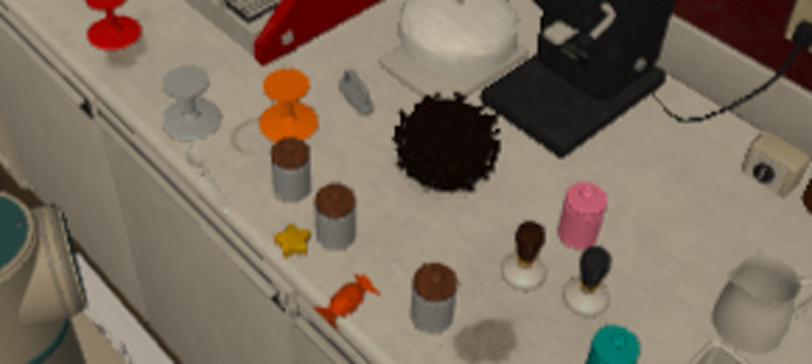

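servo_tool(moves=[-1,0,0,0,-0.125,-1,0,0,0,-0.126,-1,-0.01,-0.02,0,0,-1,-0.02,-0.04,0,0,-1,-0.02,-0.04,0,0])

```text
clock: 0.65
ee_pos: [0.2052, 0.5045, 0.2066]
orientation: [-180.0, -0.0, -179.9]
ft_force: [0.9, 0.1, 1.0]
gripper_width: 0.0857
```

Run:
```python
from h import *
T=dict(np.load('/tmp/top0.npz'))
for n,u,v in (('orange',214,194),('red',112,215),('ring',212,214),('star',266,239),('twist',302,242),('spoon',206,238)): print(n,world(T,u,v).round(3))
```

```text
orange [0.509 0.157 0.082]
red [0.425 0.496 0.081]
ring [ 0.453  0.17  -0.   ]
star [ 0.369 -0.025  0.022]
twist [ 0.362 -0.148  0.037]
spoon [0.366 0.185 0.006]
```

servo_tool(moves=[-1,-0.022,-0.044,0,0,-1,-0.022,-0.044,0,0,-1,-0.022,-0.044,0,0,-1,-0.022,-0.044,0,0,-1,-0.022,-0.044,0,0])

```text
clock: 1.15
ee_pos: [0.3154, 0.2836, 0.2071]
orientation: [-180.0, 0.0, -179.9]
ft_force: [0.4, -0.2, 0.9]
gripper_width: 0.0853
```

servo_tool(moves=[-1,-0.022,-0.044,0,0,-1,-0.022,-0.044,0,0,-1,-0.022,-0.044,0,0,-1,-0.014,-0.018,0,0,-1,0,0,0,0])

```text
clock: 1.65
ee_pos: [0.3967, 0.1333, 0.2072]
orientation: [-180.0, 0.0, 179.7]
ft_force: [0.7, 0.3, -1.1]
gripper_width: 0.0854
```

servo_tool(moves=[-1,-0.02,-0.035,0,0,-1,-0.014,-0.03,0,0,-1,-0.005,-0.013,0,0,-1,0,0,0,0])

```text
clock: 2.05
ee_pos: [0.4343, 0.0571, 0.207]
orientation: [180.0, -0.0, 179.9]
ft_force: [0.4, 0.7, 1.2]
gripper_width: 0.0849
```

```bash
cat >> h.py <<'E'
def wcam(save=None):
    from scipy.spatial.transform import Rotation as Ro
    s=read_state(); c=cam('wrist',save); H=c['hand_eye']; R=Ro.from_euler('xyz',s['orientation'],degrees=True).as_matrix()
    Rc=R@H[:3,:3]; tc=R@H[:3,3]+s['ee_pos']; c['R']=Rc.T; c['t']=-Rc.T@tc; return c,s
def cloud(c):
    v,u=np.mgrid[0:384,0:512]; z=c['range_z']; p=np.stack([u,v,np.ones_like(u)],-1)@np.linalg.inv(c['mtx']).T*z[...,None]
    return (p-c['t'])@c['R']
def force(n=25):
    return np.mean([read_state()['ft_force'] for _ in range(n)],0)
E
python3 - <<'E'
from h import *
c,s=wcam('w1'); np.savez('/tmp/w1.npz',**c); print(s['ee_pos'],s['orientation'],s['ft_force'])
P=cloud(c)
for n,x,y in (('t1',.435,.055),('t2',.426,-.05)):
    m=(abs(P[...,0]-x)<.04)&(abs(P[...,1]-y)<.04)&(P[...,2]>.074)&(P[...,2]<.085)&(c['range_z']>0)
    Q=P[m]; print(n,len(Q),Q.min(0) if len(Q) else '',Q.max(0) if len(Q) else '', np.median(Q[:,2]) if len(Q) else '')
E
```

```text
[0.43434831 0.0571307  0.20699543] [ 1.79987659e+02 -3.18085755e-02  1.79914972e+02] [0.4216461  0.69638792 1.22282145]
t1 1988 [0.40814333 0.02809401 0.07406262] [0.46173086 0.08148865 0.08297188] 0.08037501971388622
t2 2079 [ 0.39837271 -0.0767543   0.07406906] [ 0.45171484 -0.02357791  0.08264627] 0.08033970763627714
```

View pics/w1.png

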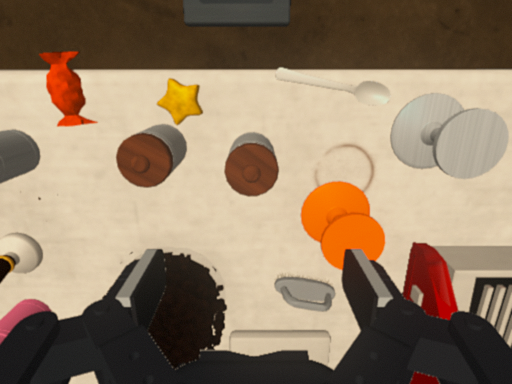

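The wrist view shows the t1 lid at (252,168), the t2 lid at (144,157) and the pedestal plate at (472,143). Its depth gives t1 at (0.435, 0.055), t2 at (0.425, -0.050) and tops at 0.080, which agrees with the top view. I'll take a force baseline, then descend.

```bash
cat >> h.py <<'E'
def weigh(n=12):
    A=[]
    for i in range(n):
        s=read_state(); A.append(np.r_[s['ft_force'],s['tau'][1:4],s['ee_pos'][2]]); optics.read_camera('top')
    A=np.array(A); print('mean',A.mean(0).round(3),'std',A.std(0).round(3),'sem z',(A[:,2].std()/n**.5).round(2)); print(s['clock'],s['ee_pos'].round(4),s['qpos'].round(2))
E
python3 -c "
from h import *
weigh()"
```

```text
mean [ 4.6000e-02  7.9000e-02 -6.0000e-03 -2.5788e+01  2.9223e+01 -1.3000e-02
  2.0700e-01] std [0.541 0.242 0.443 0.101 0.095 0.03  0.   ] sem z 0.13
2.65 [0.4342 0.0577 0.2073] [ -0.89  -3.44 -23.2   70.23   0.    -0.93]
```

servo_tool(moves=[-1,0,-0.002,0.03,0,-1,0,0,0.04,0,-1,0,0,0.04,0,-1,0,0,0.03,0,-1,0,0,0.013,0])

```text
clock: 3.2
ee_pos: [0.4313, 0.0555, 0.0512]
orientation: [180.0, -0.3, 180.0]
ft_force: [-0.7, 0.0, 0.6]
gripper_width: 0.0854
```

servo_tool(moves=[-1,0,0,0.006,0,-1,0,0,0,0,1,0,0,0,0,1,0,0,0,0,1,0,0,0,0])

```text
clock: 3.7
ee_pos: [0.4361, 0.0552, 0.0502]
orientation: [-180.0, 0.2, -180.0]
ft_force: [-2.3, -0.7, 7.0]
gripper_width: 0.0497
```

servo_tool(moves=[1,0,0,0,0,1,0,0,0,0,1,0,0,0,0])

```text
clock: 4.0
ee_pos: [0.4359, 0.0553, 0.0502]
orientation: [-180.0, 0.2, -180.0]
ft_force: [-1.7, -0.4, 7.4]
gripper_width: 0.0497
```

servo_tool(moves=[1,0,0,-0.005,0,1,0,0,-0.01,0,1,0,0,-0.015,0,1,0,0,-0.01,0,1,0,0,0,0])

```text
clock: 4.5
ee_pos: [0.4358, 0.0555, 0.0899]
orientation: [-180.0, 0.2, -180.0]
ft_force: [0.1, -0.8, -4.1]
gripper_width: 0.0493
```

```bash
python3 -c "
from h import *
c,s=wcam('w2');cam('scene','s2');print(s['gripper_width'])
weigh()"
```

```text
0.049339249944617906
mean [ 4.5000e-02 -2.4100e-01 -4.0270e+00 -2.9894e+01  2.7275e+01 -5.0000e-03
  8.8000e-02] std [0.651 0.271 0.331 0.179 0.207 0.028 0.   ] sem z 0.1
5.15 [0.4342 0.0555 0.0881] [ -1.19   2.6  -32.74  54.67  -0.    -1.2 ]
```

View pics/s2.png

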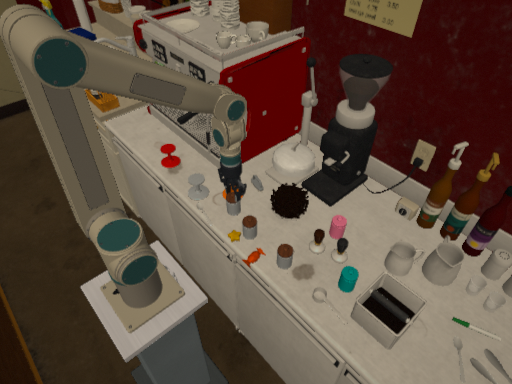

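View pics/w2.png

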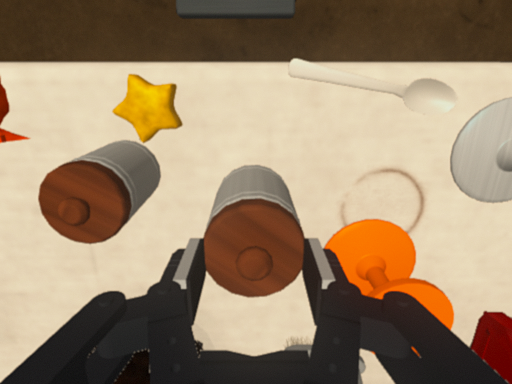

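The scene view shows the arm holding t1, and the wrist view shows it upright between the pads, with its lid at about (253,248). It weighs about 4.0 N (0.41 kg), so it is light or middling. I'll set it back down.

servo_tool(moves=[1,0,0,0.015,0,1,0,0,0.013,0,1,0,0,0.007,0,1,0,0,0.003,0,1,0,0,0.001,0])

```text
clock: 5.7
ee_pos: [0.4347, 0.0554, 0.0505]
orientation: [-180.0, 0.0, -180.0]
ft_force: [-4.9, -0.4, 11.7]
gripper_width: 0.0495
```

servo_tool(moves=[1,0,0,0,0])

```text
clock: 5.8
ee_pos: [0.4348, 0.0554, 0.0506]
orientation: [-180.0, 0.0, -180.0]
ft_force: [-2.7, -0.8, 4.3]
gripper_width: 0.0499
```

servo_tool(moves=[-1,0,0,0,0,-1,0,0,0,0,-1,0,0,0,0,-1,0,0,-0.02,0,-1,0,0,-0.03,0])

```text
clock: 6.3
ee_pos: [0.4323, 0.0555, 0.0982]
orientation: [180.0, -0.3, -180.0]
ft_force: [0.7, -0.0, -0.4]
gripper_width: 0.0851
```

servo_tool(moves=[-1,0,0,-0.03,0,-1,0.001,-0.03,-0.01,0,-1,0.005,-0.045,0,0,-1,0.003,-0.03,0,0,-1,0,0,0,0])

```text
clock: 6.8
ee_pos: [0.4258, -0.0524, 0.1398]
orientation: [-179.9, 0.1, 179.8]
ft_force: [-0.5, 0.6, -0.3]
gripper_width: 0.0851
```

```bash
cat >> h.py <<'E'
def tins(c,L,lo=.074,hi=.085):
    P=cloud(c)
    for x,y in L:
        m=(abs(P[...,0]-x)<.045)&(abs(P[...,1]-y)<.045)&(P[...,2]>lo)&(P[...,2]<hi)&(c['range_z']>0)
        Q=P[m]
        if len(Q): print(len(Q),'centre',((Q.min(0)+Q.max(0))/2).round(4)[:2],'size',(Q.max(0)-Q.min(0)).round(4)[:2],'z',np.median(Q[:,2]).round(4))
E
python3 - <<'E'
from h import *
c,s=wcam('w3');print(s['ee_pos']); tins(c,[(.435,.055),(.425,-.05)])
E
```

```text
[ 0.42576821 -0.05237106  0.13981446]
3074 centre [0.4336 0.054 ] size [0.0531 0.0532] z 0.0803
3098 centre [ 0.425  -0.0504] size [0.0536 0.0533] z 0.0803
```

View pics/w3.png

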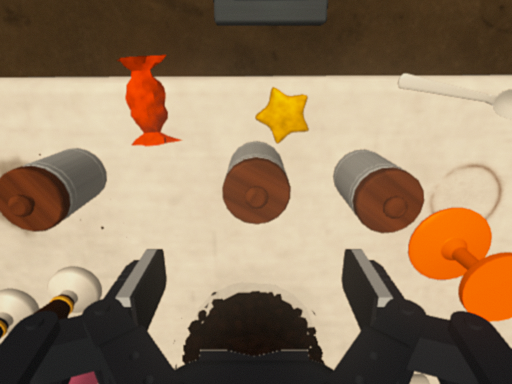

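t1 stands upright where it was, with its lid at (390,205). The gripper is over t2, whose lid is at (257,195).

servo_tool(moves=[-1,0,0.002,0.025,0,-1,0,0,0.035,0,-1,0,0,0.022,0,-1,0,0,0.009,0,1,0,0,0,0])

```text
clock: 7.35
ee_pos: [0.424, -0.0465, 0.0471]
orientation: [179.9, -0.2, -179.9]
ft_force: [0.5, -0.2, 0.6]
gripper_width: 0.0732
```

servo_tool(moves=[1,0,0,0,0,1,0,0,0,0,1,0,0,0,0,1,0,0,0,0,1,0,0,0,0])

```text
clock: 7.85
ee_pos: [0.4273, -0.0486, 0.0503]
orientation: [-179.9, 0.2, 180.0]
ft_force: [-1.3, -1.2, 5.7]
gripper_width: 0.0503
```

servo_tool(moves=[1,0,0,-0.005,0,1,0,0,-0.01,0,1,0,0,-0.015,0,1,0,0,-0.01,0,1,0,0,0,0])

```text
clock: 8.35
ee_pos: [0.4265, -0.0477, 0.0897]
orientation: [-180.0, 0.2, -180.0]
ft_force: [0.8, 0.9, -6.4]
gripper_width: 0.0496
```

```bash
python3 -c "
from h import *
weigh()"
```

```text
mean [ -0.045   0.284  -6.827 -30.075  28.346   0.048   0.088] std [0.639 0.481 0.311 0.179 0.306 0.152 0.001] sem z 0.09
8.9 [ 0.4251 -0.0475  0.088 ] [-15.04   1.59 -33.82  54.62  -0.   -15.05]
```

t2 weighs about 6.83 N (0.70 kg). Nothing within the given range can be 0.14 kg heavier, so it is the heaviest. I'll put it back and weigh t3.

servo_tool(moves=[1,0,0,0.015,0,1,0,0,0.013,0,1,0,0,0.006,0,1,0,0,0.003,0,1,0,0,0.001,0])

```text
clock: 9.45
ee_pos: [0.4256, -0.0475, 0.0506]
orientation: [180.0, 0.0, -180.0]
ft_force: [-1.5, 0.2, -1.4]
gripper_width: 0.0498
```

servo_tool(moves=[1,0,0,0,0])

```text
clock: 9.55
ee_pos: [0.4258, -0.0477, 0.0507]
orientation: [-180.0, 0.1, -180.0]
ft_force: [0.3, -0.3, -5.9]
gripper_width: 0.0496
```

servo_tool(moves=[1,0,0,0.001,0,1,0,0,0.001,0,1,0,0,0,0])

```text
clock: 9.85
ee_pos: [0.4272, -0.048, 0.0503]
orientation: [-180.0, 0.2, -180.0]
ft_force: [-2.7, 0.4, 6.6]
gripper_width: 0.05
```

servo_tool(moves=[-1,0,0,0,0,-1,0,0,0,0,-1,0,0,0,0,-1,0,0,-0.02,0,-1,0,0,-0.03,0])

```text
clock: 10.35
ee_pos: [0.4233, -0.047, 0.0972]
orientation: [179.9, -0.2, -180.0]
ft_force: [0.5, 0.3, 0.5]
gripper_width: 0.0853
```

servo_tool(moves=[-1,0,0,-0.03,0,-1,-0.001,-0.03,-0.01,0,-1,-0.002,-0.045,0,0,-1,-0.002,-0.045,0,0,-1,-0.002,-0.04,0,0])

```text
clock: 10.85
ee_pos: [0.4327, -0.2096, 0.1388]
orientation: [-179.9, 0.1, -180.0]
ft_force: [0.6, 0.3, 0.2]
gripper_width: 0.0856
```

servo_tool(moves=[-1,0,-0.02,0,0,-1,0,0,0,0])

```text
clock: 11.05
ee_pos: [0.4329, -0.2304, 0.1385]
orientation: [-179.9, 0.1, 179.8]
ft_force: [-0.4, 0.5, -0.5]
gripper_width: 0.0854
```

Run:
```python
from h import *
c,s=wcam('w4');print(s['ee_pos']); tins(c,[(.432,-.228),(.425,-.05)])
```

```text
[ 0.43294136 -0.23042702  0.13846918]
3148 centre [ 0.431  -0.2292] size [0.0532 0.0529] z 0.0803
2925 centre [ 0.4251 -0.0534] size [0.0537 0.0473] z 0.0802
```

View pics/w4.png

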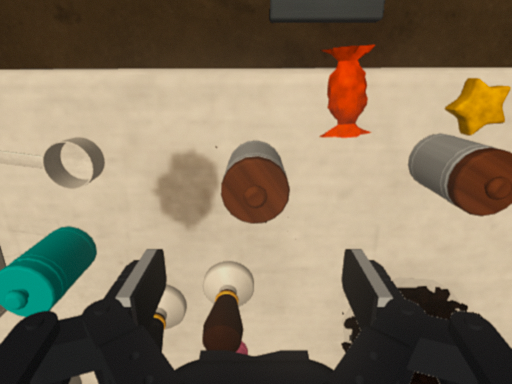

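Run:
```python
from h import *
T=dict(np.load('/tmp/top0.npz')); P=cloud(T)
m=(P[...,0]>.455)&(P[...,0]<.58)&(P[...,1]>-.36)&(P[...,1]<-.13)&(P[...,2]>.02)
Q=P[m]; Q=Q[np.argsort(Q[:,0])]; print(len(Q),Q[:6].round(3),Q.max(0).round(3)); print(Q[Q[:,2]>.07][:6].round(3))
print(cam('top')['t'])
```

```text
117 [[ 0.455 -0.235  0.084]
 [ 0.455 -0.228  0.082]
 [ 0.455 -0.214  0.03 ]
 [ 0.456 -0.219  0.076]
 [ 0.459 -0.222  0.081]
 [ 0.459 -0.225  0.08 ]] [ 0.58  -0.214  0.1  ]
[[ 0.455 -0.235  0.084]
 [ 0.455 -0.228  0.082]
 [ 0.456 -0.219  0.076]
 [ 0.459 -0.222  0.081]
 [ 0.459 -0.225  0.08 ]
 [ 0.459 -0.232  0.081]]
[0.01167371 0.53419441 1.22026136]
```

t3's lid is at (255,190). The two tampers behind it, at (230,285) and (170,305), are clear of the gripper body. Descending.

servo_tool(moves=[-1,0.001,0.001,0.025,0,-1,0,0,0.035,0,-1,0,0,0.02,0,-1,0,0,0.008,0,1,0,0,0,0])

```text
clock: 11.65
ee_pos: [0.4303, -0.2247, 0.0492]
orientation: [179.9, -0.1, -179.9]
ft_force: [0.8, -0.8, -1.3]
gripper_width: 0.0732
```

servo_tool(moves=[1,0,0,0,0,1,0,0,0,0,1,0,0,0,0,1,0,0,0,0,1,0,0,0,0])

```text
clock: 12.15
ee_pos: [0.4359, -0.2281, 0.0556]
orientation: [-179.8, 0.5, -179.9]
ft_force: [-0.1, 5.6, 19.2]
gripper_width: 0.0334
```

servo_tool(moves=[1,0,0,-0.005,0,1,0,0,-0.01,0,1,0,0,-0.015,0,1,0,0,-0.01,0,1,0,0,0,0])

```text
clock: 12.65
ee_pos: [0.4326, -0.2275, 0.092]
orientation: [-179.9, 0.2, -180.0]
ft_force: [0.7, -0.3, -2.0]
gripper_width: 0.0331
```

```bash
python3 -c "
from h import *
weigh()"
```

```text
mean [-4.1000e-02 -1.3000e-01 -2.1720e+00 -3.4184e+01  2.6827e+01  2.4000e-02
  9.0000e-02] std [0.546 0.501 0.328 0.212 0.254 0.093 0.001] sem z 0.09
13.2 [ 0.4311 -0.2264  0.0899] [-35.32   7.43 -27.09  55.51  -0.   -35.33]
```

The finger opening is 33 mm, where 50 mm is expected, so I'll look before going on.

```bash
python3 -c "
from h import *
c,s=wcam('w5');print(s['ee_pos'],s['gripper_width']); c=cam('scene'); cv2.imwrite('pics/s5.png',cv2.resize(c['img'][190:300,210:350],None,fx=5,fy=5,interpolation=2))"
```

```text
[ 0.43118698 -0.22642489  0.08999861] 0.03316322423089591
```

View pics/w5.png

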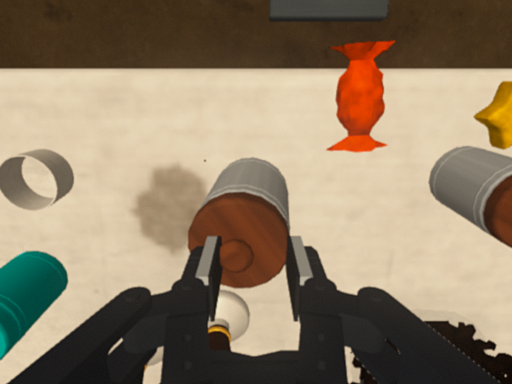

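View pics/s5.png

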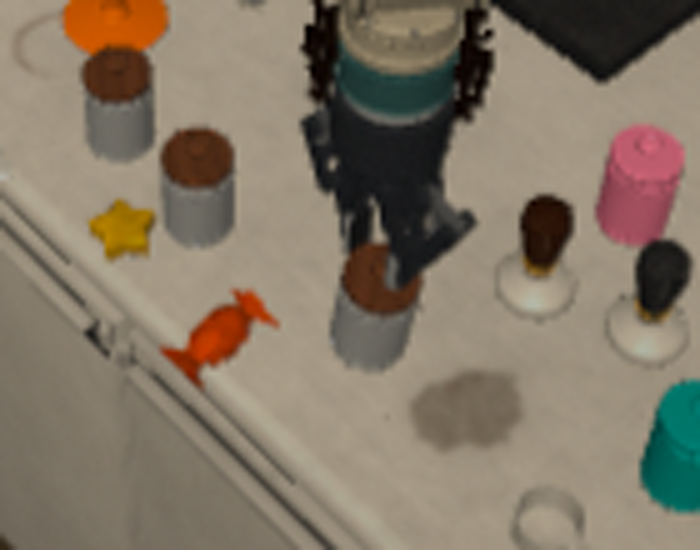

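Run:
```python
from h import *
c,s=wcam();P=cloud(c);hsv=cv2.cvtColor(c['img'],cv2.COLOR_BGR2HSV)
np.savez('/tmp/w6.npz',**c)
m=(hsv[...,1]>100)&(hsv[...,0]<12)&(hsv[...,2]<150); m[:180]=0;m[300:]=0;m[:,:180]=0;m[:,300:]=0
Q=P[m]; print(len(Q),Q.min(0).round(3),Q.max(0).round(3),np.percentile(Q[:,2],[5,25,50,75,95]).round(4))
L=Q[abs(Q[:,2]-np.median(Q[:,2]))<.012]
A=np.c_[L[:,:2],np.ones(len(L))];print('plane',np.linalg.lstsq(A,L[:,2],rcond=None)[0])
for u,v in ((206,250),(212,270),(207,290),(235,253),(260,230),(205,232),(295,250),(300,280),(222,275)): print(u,v,P[v,u].round(4),c['img'][v,u])
# bottom of side
```

```text
6600 [ 0.347 -0.261  0.106] [ 0.453 -0.208  0.257] [0.1132 0.1159 0.117  0.1181 0.1281]
plane [0.07007995 0.01843065 0.0925415 ]
206 250 [ 0.4208 -0.2479  0.1319] [115 128 137]
212 270 [ 0.4207 -0.2432  0.1479] [27 31 35]
207 290 [ 0.4253 -0.2445  0.1547] [30 33 36]
235 253 [ 0.4242 -0.2349  0.1289] [ 28  53 106]
260 230 [ 0.4175 -0.223   0.1185] [ 25  54 108]
205 232 [ 0.4199 -0.2507  0.1159] [ 30  54 105]
295 250 [ 0.4208 -0.2073  0.1321] [115 130 137]
300 280 [ 0.422  -0.2079  0.1529] [141 158 166]
222 275 [ 0.4455 -0.243   0.1156] [ 28  50 100]
```

Run:
```python
import cv2,numpy as np
a=cv2.imread('pics/w2.png')[180:330,160:340];b=cv2.imread('pics/w5.png')[180:330,160:340]
cv2.imwrite('pics/z5.png',cv2.resize(np.hstack([a,b]),None,fx=2.2,fy=2.2,interpolation=2))
```

```text
(no output)
```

View pics/z5.png

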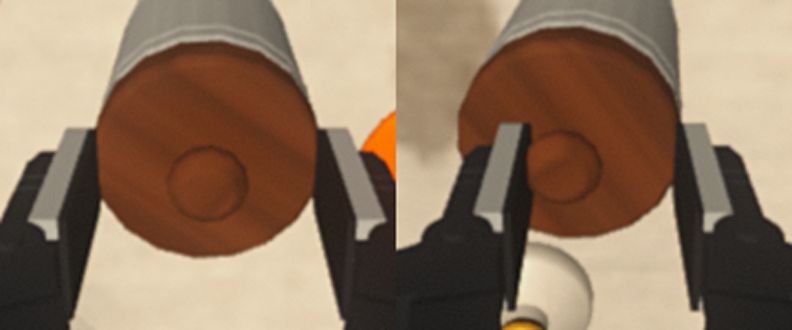

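Run:
```python
from h import *
c=dict(np.load('/tmp/w6.npz'));P=cloud(c)
for v in range(228,276,5): print(v,[P[v,u].round(3).tolist() for u in (208,211,214,292,295)])
c=dict(np.load('/tmp/w1.npz'));P=cloud(c);print('open, ee .4343 .0571 .2070')
for v in range(244,300,6): print(v,[P[v,u].round(3).tolist() for u in (148,156,350,360)])
```

```text
228 [[0.418, -0.249, 0.115], [0.418, -0.248, 0.114], [0.418, -0.246, 0.116], [0.475, -0.191, 0.001], [0.476, -0.188, -0.0]]
233 [[0.42, -0.249, 0.116], [0.421, -0.248, 0.115], [0.421, -0.246, 0.115], [0.48, -0.191, 0.0], [0.48, -0.188, 0.002]]
238 [[0.42, -0.248, 0.122], [0.42, -0.247, 0.122], [0.42, -0.246, 0.122], [0.421, -0.207, 0.121], [0.42, -0.206, 0.121]]
243 [[0.42, -0.248, 0.126], [0.42, -0.246, 0.127], [0.421, -0.245, 0.126], [0.42, -0.208, 0.126], [0.421, -0.206, 0.125]]
248 [[0.42, -0.247, 0.132], [0.42, -0.246, 0.131], [0.421, -0.244, 0.131], [0.421, -0.208, 0.131], [0.421, -0.207, 0.131]]
253 [[0.421, -0.247, 0.135], [0.42, -0.245, 0.136], [0.42, -0.244, 0.136], [0.42, -0.209, 0.136], [0.42, -0.208, 0.135]]
258 [[0.419, -0.246, 0.141], [0.42, -0.245, 0.14], [0.42, -0.243, 0.14], [0.42, -0.21, 0.14], [0.421, -0.208, 0.139]]
263 [[0.42, -0.245, 0.143], [0.421, -0.244, 0.143], [0.42, -0.243, 0.144], [0.422, -0.21, 0.141], [0.42, -0.209, 0.144]]
268 [[0.421, -0.245, 0.147], [0.42, -0.244, 0.147], [0.423, -0.243, 0.144], [0.424, -0.21, 0.142], [0.421, -0.209, 0.147]]
273 [[0
[... 371 characters left out ...]
 0.254], [0.424, 0.1, 0.254], [0.423, 0.104, 0.255]]
262 [[0.423, 0.013, 0.26], [0.426, 0.015, 0.256], [0.426, 0.1, 0.256], [0.424, 0.103, 0.259]]
268 [[0.423, 0.014, 0.264], [0.428, 0.015, 0.257], [0.429, 0.1, 0.255], [0.424, 0.101, 0.264]]
274 [[0.425, 0.015, 0.266], [0.43, 0.015, 0.258], [0.431, 0.1, 0.257], [0.424, 0.1, 0.267]]
280 [[0.427, 0.015, 0.267], [0.433, 0.015, 0.259], [0.434, 0.1, 0.257], [0.427, 0.1, 0.267]]
286 [[0.429, 0.015, 0.268], [0.436, 0.015, 0.259], [0.436, 0.1, 0.258], [0.429, 0.1, 0.269]]
292 [[0.432, 0.015, 0.269], [0.438, 0.015, 0.26], [0.44, 0.101, 0.258], [0.431, 0.1, 0.27]]
298 [[0.433, 0.015, 0.27], [0.441, 0.014, 0.26], [0.441, 0.1, 0.26], [0.433, 0.1, 0.27]]
```

The wrist depth shows the real fingertips about 31 mm behind the reported TCP when half closed and about 42 mm behind when open, not 8 mm ahead. My grips have therefore only caught the lid rims, and on t3 one finger sits on the lid beside the knob. t3 reads about 2.17 N (0.22 kg), so it is the lightest. I'll set it down gently and regrasp about 37 mm lower.

servo_tool(moves=[1,0,0,0.01,0,1,0,0,0.012,0,1,0,0,0.008,0,1,0,0,0.003,0,1,0,0,0,0])

```text
clock: 13.9
ee_pos: [0.4309, -0.2262, 0.0566]
orientation: [180.0, -0.1, -180.0]
ft_force: [-0.1, -0.5, -1.6]
gripper_width: 0.0334
```

servo_tool(moves=[1,0,0,0.001,0,1,0,0,0.001,0,1,0,0,0,0])

```text
clock: 14.2
ee_pos: [0.4318, -0.2266, 0.056]
orientation: [-180.0, 0.1, -180.0]
ft_force: [-0.5, 1.6, 5.1]
gripper_width: 0.0329
```

servo_tool(moves=[1,0,0,0.001,0,-1,0,0,0,0,-1,0,0,0,0,-1,0,0,0,0,-1,0,0,-0.02,0])

```text
clock: 14.7
ee_pos: [0.4289, -0.2249, 0.0719]
orientation: [179.8, -0.3, -180.0]
ft_force: [-0.4, 0.8, -0.3]
gripper_width: 0.0857
```

servo_tool(moves=[-1,0,0,-0.03,0,-1,0,0,-0.02,0,-1,0,0,0,0])

```text
clock: 15.0
ee_pos: [0.4336, -0.2282, 0.1271]
orientation: [-179.8, 0.3, -180.0]
ft_force: [0.1, -0.0, 0.1]
gripper_width: 0.0854
```

Run:
```python
from h import *
c,s=wcam('w7');print(s['ee_pos'],force()); tins(c,[(.431,-.233),(.425,-.05)])
```

```text
[ 0.43363535 -0.22823521  0.12713315] [ 0.19292354  0.47687252 -0.50907906]
3507 centre [ 0.4257 -0.2279] size [0.0529 0.0531] z 0.0803
2799 centre [ 0.4252 -0.0563] size [0.054  0.0421] z 0.0802
```

View pics/w7.png

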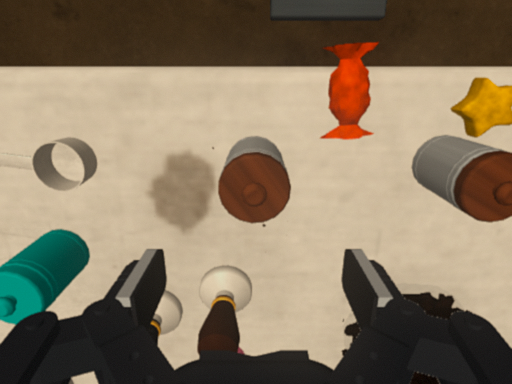

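t3 stands upright again, lid at (255,187), at (0.426, -0.228). Regrasping lower.

servo_tool(moves=[-1,0.006,0,0.02,0,-1,0,0,0.035,0,-1,0,0,0.03,0,-1,0,0,0.015,0,-1,0,0,0.005,0])

```text
clock: 15.55
ee_pos: [0.4222, -0.2244, 0.0157]
orientation: [179.8, -0.3, -180.0]
ft_force: [-0.4, -0.1, -0.0]
gripper_width: 0.0853
```

servo_tool(moves=[-1,0,0,0.005,0,-1,0,0,0,0])

```text
clock: 15.75
ee_pos: [0.4251, -0.2264, 0.0138]
orientation: [180.0, -0.0, -180.0]
ft_force: [0.3, 0.1, 1.0]
gripper_width: 0.0854
```

Run:
```python
from h import *
c,s=wcam('w8');print(s['ee_pos'],force()); tins(c,[(.426,-.228)]);P=cloud(c)
for v in (246,252,258): print(v,[P[v,u].round(3).tolist() for u in (148,156,350,360)])
```

```text
[ 0.42510376 -0.22640274  0.01380944] [-0.13986433 -0.18899947  0.20749733]
11736 centre [ 0.4247 -0.228 ] size [0.0523 0.09  ] z 0.0803
246 [[0.444, -0.295, 0.001], [0.444, -0.29, 0.0], [0.444, -0.163, 0.001], [0.444, -0.157, 0.001]]
252 [[0.414, -0.274, 0.058], [0.414, -0.27, 0.058], [0.415, -0.183, 0.058], [0.415, -0.178, 0.057]]
258 [[0.414, -0.272, 0.063], [0.415, -0.269, 0.063], [0.416, -0.183, 0.06], [0.414, -0.18, 0.063]]
```

View pics/w8.png

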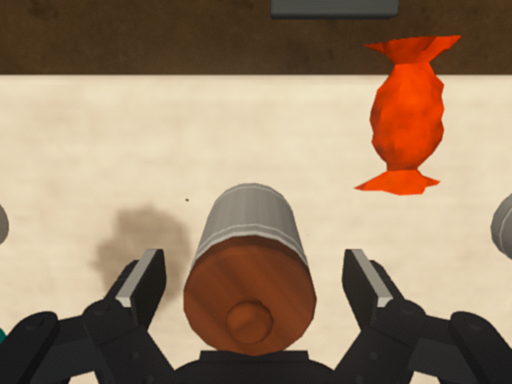

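The tin sits between the open pads, tips at z≈0.057, knob at (248,322), and clear of the palm. Closing.

servo_tool(moves=[1,0,0,0,0,1,0,0,0,0,1,0,0,0,0,1,0,0,0,0,1,0,0,0,0])

```text
clock: 16.3
ee_pos: [0.4262, -0.2274, 0.0154]
orientation: [-179.9, 0.1, -180.0]
ft_force: [-1.1, -0.9, 5.8]
gripper_width: 0.053
```

servo_tool(moves=[1,0,0,-0.005,0,1,0,0,-0.01,0,1,0,0,-0.015,0,1,0,0,-0.02,0,1,0,0,-0.02,0])

```text
clock: 16.8
ee_pos: [0.4246, -0.2259, 0.0848]
orientation: [179.9, -0.1, -180.0]
ft_force: [1.5, -0.8, -2.7]
gripper_width: 0.053
```

```bash
python3 -c "
from h import *
c,s=wcam('w9');print(s['gripper_width'],s['ee_pos'],s['orientation'])
P=cloud(c)
x,y=s['ee_pos'][:2]
m=(abs(P[...,0]-x)<.04)&(abs(P[...,1]-y)<.024)&(abs(P[...,2]-.148)<.006); Q=P[m];print(len(Q),np.median(Q[:,2]),Q.min(0),Q.max(0))
weigh(10)"
```

```text
0.05295750004731012 [ 0.4246116  -0.22589309  0.08481941] [ 1.79944242e+02 -6.24336431e-02 -1.79984687e+02]
10295 0.14970045379446772 [ 0.39758311 -0.24988925  0.14200944] [ 0.45083249 -0.20190091  0.15202761]
mean [  0.057  -0.079  -2.433 -33.227  26.13    0.097   0.084] std [5.280e-01 5.640e-01 6.870e-01 2.380e+00 1.706e+00 2.260e-01 2.000e-03] sem z 0.22
17.3 [ 0.4245 -0.226   0.0832] [-35.73   7.33 -28.15  54.64   0.   -35.74]
```

View pics/w9.png

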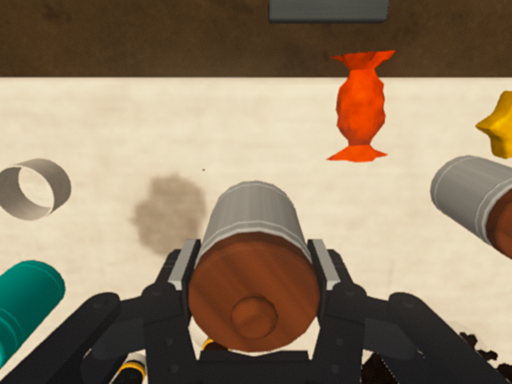

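The wrist view shows t3 held upright and well inside the pads, lid at (254,290), with the opening at 53 mm and a weight of about 2.4 N. So t3 is the lightest, t1 middling and t2 heaviest. Carrying t3 to the pedestal.

servo_tool(moves=[1,0,0,-0.03,0,1,0,0,-0.04,0,1,0,0.01,-0.03,0,1,0,0.03,-0.01,0,1,0.002,0.045,0,0])

```text
clock: 17.85
ee_pos: [0.4259, -0.1431, 0.1969]
orientation: [-179.8, 0.3, 179.8]
ft_force: [1.5, 1.1, -3.2]
gripper_width: 0.0531
```

servo_tool(moves=[1,0.002,0.045,0,0,1,0.002,0.045,0,0,1,0.002,0.045,0,0,1,0.002,0.045,0,0,1,0.002,0.045,0,0])

```text
clock: 18.35
ee_pos: [0.4127, 0.0852, 0.194]
orientation: [-180.0, 0.0, 180.0]
ft_force: [1.0, -0.0, -1.9]
gripper_width: 0.0533
```

servo_tool(moves=[1,0.002,0.04,0,0,1,0,0.03,0,0,1,0,0.01,0,0,1,0,0,0,0])

```text
clock: 18.75
ee_pos: [0.4109, 0.1643, 0.1939]
orientation: [-180.0, -0.0, -179.8]
ft_force: [0.4, -0.8, -2.9]
gripper_width: 0.0531
```

Run:
```python
from h import *
c,s=wcam('w10');print(s['ee_pos'],s['gripper_width'],s['orientation']); tins(c,[(.411,.265),(.435,.055)])
```

```text
[0.41093971 0.1642823  0.19388953] 0.05310422799109872 [-1.79972010e+02 -3.24960918e-02 -1.79838743e+02]
4022 centre [0.4091 0.2652] size [0.068  0.0679] z 0.0805
2050 centre [0.4335 0.055 ] size [0.0531 0.0539] z 0.0803
```

View pics/w10.png

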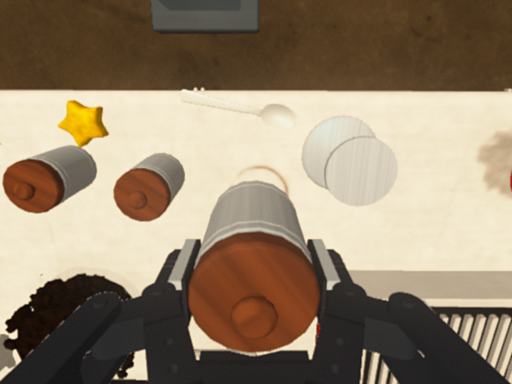

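The pedestal plate is at (361,170) in the wrist view and measures (0.409–0.411, 0.265), 68 mm across, top at 0.0805. t1 and t2 stand upright at (145,190) and (40,180).

servo_tool(moves=[1,0.001,0.03,0,0,1,0,0.035,0,0,1,0,0.025,0,0,1,0,0.01,0,0,1,0,0,0,0])

```text
clock: 19.3
ee_pos: [0.4105, 0.263, 0.194]
orientation: [-180.0, -0.0, -180.0]
ft_force: [0.5, -0.5, -2.1]
gripper_width: 0.0532
```

servo_tool(moves=[1,0,0,0.02,0,1,0,0,0.03,0,1,0,0,0.025,0,1,0,0,0.01,0,1,0,0,0,0])

```text
clock: 19.8
ee_pos: [0.4088, 0.2615, 0.1077]
orientation: [-179.9, -0.2, 179.9]
ft_force: [0.4, -0.5, -2.3]
gripper_width: 0.0532
```

Run:
```python
from h import *
c,s=wcam('w11');print(s['ee_pos'],s['gripper_width'],force())
P=cloud(c); x,y=s['ee_pos'][:2]
m=(abs(P[...,0]-x)<.04)&(abs(P[...,1]-y)<.024)&(abs(P[...,2]-.173)<.008); Q=P[m];print(len(Q),np.median(Q[:,2]),Q.min(0)[0],Q.max(0)[0])
c=cam('scene'); cv2.imwrite('pics/s11.png',cv2.resize(c['img'][110:230,140:280],None,fx=5,fy=5,interpolation=2))
```

```text
[0.40884194 0.26146603 0.10772366] 0.05318325776308075 [ 0.04452361 -0.36550495 -2.10974244]
10429 0.1725862881600759 0.38166814409367833 0.43528704326324175
```

View pics/s11.png

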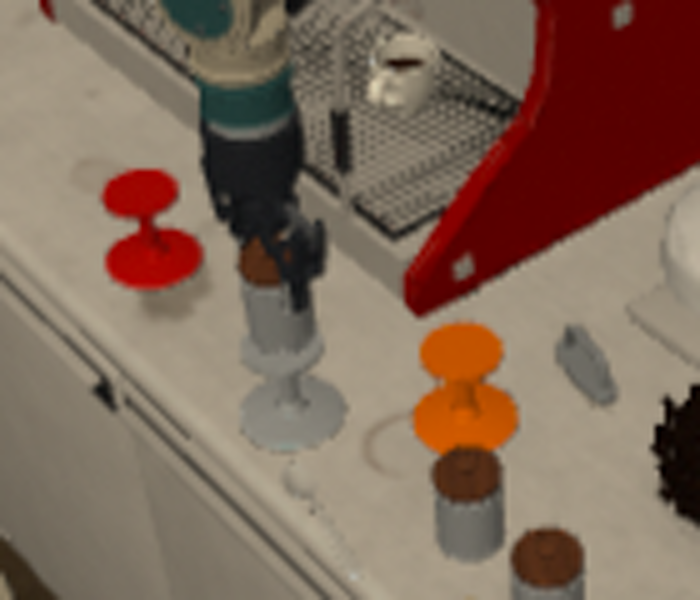

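t3 hangs just above the plate, upright, underside at about 0.0925. I'll nudge it 3 mm in +y and lower it.

servo_tool(moves=[1,-0.001,0.003,0.003,0,1,0,0,0.004,0,1,0,0,0.002,0,1,0,0,0,0,1,0,0,0,0])

```text
clock: 20.4
ee_pos: [0.4111, 0.2665, 0.1002]
orientation: [-180.0, -0.0, -180.0]
ft_force: [-0.4, -0.8, -2.3]
gripper_width: 0.0533
```

Run:
```python
from h import *
c,s=wcam('w12');print(s['ee_pos'],s['gripper_width'],force())
P=cloud(c); x,y=s['ee_pos'][:2]
m=(abs(P[...,0]-x)<.04)&(abs(P[...,1]-y)<.024)&(abs(P[...,2]-.165)<.008); Q=P[m];print(len(Q),np.median(Q[:,2]),Q.min(0)[0],Q.max(0)[0])
```

```text
[0.41109773 0.26653971 0.10020947] 0.0533120700297913 [ 0.44030326  0.95188605 -1.55784557]
10462 0.16505615063648507 0.3837520071888553 0.437627117030635
```

servo_tool(moves=[1,0,-0.001,0.002,0,1,0,0,0.001,0,1,0,0,0.001,0,1,0,0,0.001,0,1,0,0,0,0])

```text
clock: 20.95
ee_pos: [0.4112, 0.2655, 0.0955]
orientation: [-180.0, -0.0, -180.0]
ft_force: [-0.4, -0.7, 1.0]
gripper_width: 0.0531
```

servo_tool(moves=[1,0,0,0,0])

```text
clock: 21.05
ee_pos: [0.4112, 0.2654, 0.0955]
orientation: [-180.0, 0.0, -180.0]
ft_force: [-1.9, -1.3, 1.8]
gripper_width: 0.0532
```

Seated: the force went from -2.3 to +1.8 N at the predicted height. Releasing.

servo_tool(moves=[-1,0,0,0,0,-1,0,0,0,0,-1,0,0,0,0,-1,0,0,0,0,-1,0,0,-0.01,0])

```text
clock: 21.55
ee_pos: [0.41, 0.2649, 0.1043]
orientation: [-179.9, -0.2, -180.0]
ft_force: [1.0, -0.4, 0.2]
gripper_width: 0.0856
```

servo_tool(moves=[-1,0,0,-0.03,0,-1,0,0,-0.04,0,-1,0,0,-0.03,0,-1,0,-0.03,0,0,-1,0,-0.045,0,0])

```text
clock: 22.05
ee_pos: [0.4131, 0.1914, 0.2079]
orientation: [179.9, 0.3, -179.8]
ft_force: [1.7, -1.0, -0.0]
gripper_width: 0.0855
```

Run:
```python
from h import *
c,s=wcam('w13');print(s['ee_pos'],s['gripper_width'],force())
tins(c,[(.411,.265)],.15,.166);tins(c,[(.411,.265)],.07,.085);tins(c,[(.435,.055)])
c=cam('scene'); cv2.imwrite('pics/s13.png',cv2.resize(c['img'][110:260,140:320],None,fx=4,fy=4,interpolation=2))
```

```text
[0.41308589 0.19144765 0.20791228] 0.0854734566319596 [-2.84959089 -2.75053919 -0.55786121]
3545 centre [0.4113 0.2653] size [0.0532 0.0534] z 0.1603
1085 centre [0.4068 0.2641] size [0.0631 0.0654] z 0.0804
1913 centre [0.4332 0.0552] size [0.0524 0.0539] z 0.0804
```

View pics/w13.png

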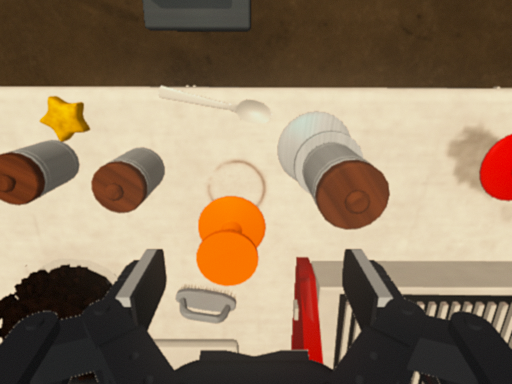

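View pics/s13.png

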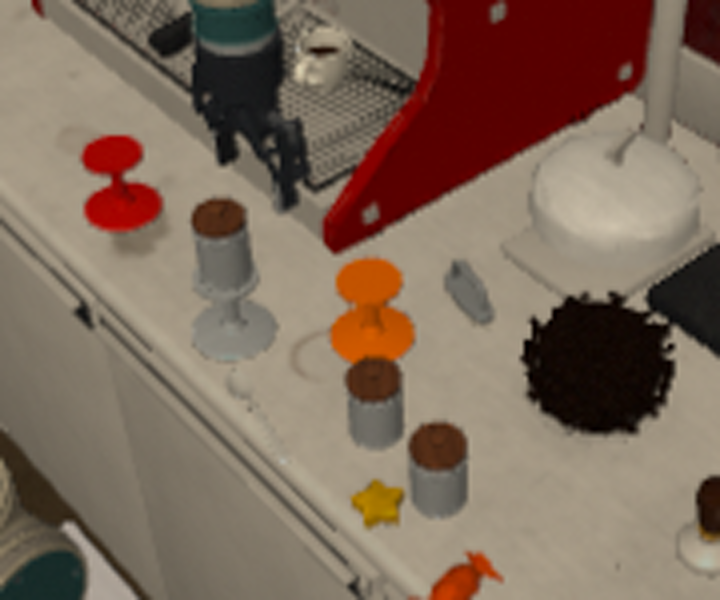

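t3 stands upright and centred on the pedestal at (0.411, 0.265), top at 0.160. Its lid is at (350,195) in the wrist view. Now to t2.

servo_tool(moves=[-1,-0.003,-0.045,0,0,-1,-0.003,-0.045,0,0,-1,-0.003,-0.045,0,0,-1,-0.003,-0.045,0,0,-1,-0.002,-0.035,0,0])

```text
clock: 22.65
ee_pos: [0.4256, -0.0264, 0.2061]
orientation: [-180.0, 0.1, 180.0]
ft_force: [0.5, -0.0, 0.7]
gripper_width: 0.0853
```

servo_tool(moves=[-1,0,-0.02,0.02,0,-1,0,-0.005,0.03,0,-1,0,0,0.02,0,-1,0,0,0,0,-1,0,0,0,0])

```text
clock: 23.15
ee_pos: [0.4254, -0.0493, 0.1357]
orientation: [180.0, -0.0, -180.0]
ft_force: [0.1, 0.4, -1.1]
gripper_width: 0.0855
```

Run:
```python
from h import *
c,s=wcam('w14');print(s['ee_pos'],s['gripper_width'],force())
tins(c,[(.425,-.05),(.435,.055)])
```

```text
[ 0.42539358 -0.04929391  0.13573553] 0.08546191652202742 [ 0.43978934 -0.07921564 -0.70378219]
3194 centre [ 0.4246 -0.0495] size [0.0529 0.0528] z 0.0803
3157 centre [0.4338 0.0543] size [0.0536 0.0533] z 0.0803
```

View pics/w14.png

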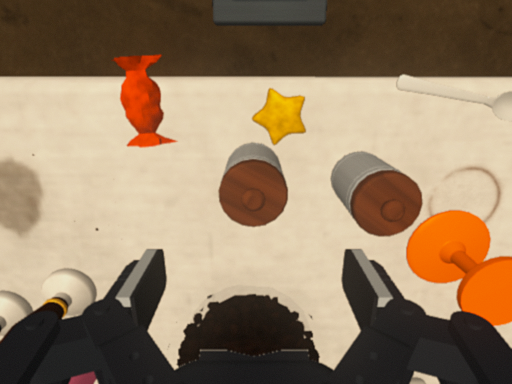

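The gripper is centred over t2, lid at (253,192), with room beside t1, lid at (385,203).

servo_tool(moves=[-1,0,0,0.02,0,-1,0,0,0.035,0,-1,0,0,0.035,0,-1,0,0,0.022,0,-1,0,0,0.01,0])

```text
clock: 23.7
ee_pos: [0.4252, -0.0491, 0.0127]
orientation: [180.0, -0.0, -179.9]
ft_force: [0.0, -0.1, 0.7]
gripper_width: 0.0855
```

servo_tool(moves=[-1,0,0,0,0,1,0,0,0,0,1,0,0,0,0,1,0,0,0,0,1,0,0,0,0])

```text
clock: 24.2
ee_pos: [0.4274, -0.0499, 0.015]
orientation: [-180.0, 0.2, -180.0]
ft_force: [-0.3, 0.6, 5.0]
gripper_width: 0.0528
```

servo_tool(moves=[1,0,0,0,0,1,0,0,0,0])

```text
clock: 24.4
ee_pos: [0.4274, -0.0499, 0.0151]
orientation: [-180.0, 0.2, -180.0]
ft_force: [-0.3, -0.3, 6.3]
gripper_width: 0.0529
```

Lifting about 0.17 m.

servo_tool(moves=[1,0,0,-0.005,0,1,0,0,-0.015,0,1,0,0,-0.03,0,1,0,0,-0.035,0,1,0,0,-0.035,0])

```text
clock: 24.9
ee_pos: [0.4229, -0.0489, 0.1331]
orientation: [179.9, -0.2, -180.0]
ft_force: [0.6, -0.2, -6.5]
gripper_width: 0.0529
```

servo_tool(moves=[1,0,0,-0.03,0,1,0,0,-0.015,0,1,0,0,-0.005,0,1,0,0,0,0,1,0,0,0,0])

```text
clock: 25.4
ee_pos: [0.4236, -0.0491, 0.1815]
orientation: [179.9, -0.2, -180.0]
ft_force: [-1.2, 0.4, -7.0]
gripper_width: 0.0527
```

Run:
```python
from h import *
weigh(10)
c,s=wcam('w15');print(s['ee_pos'],s['gripper_width'],s['orientation'],np.abs(s['joint_vel']).max())
P=cloud(c); x,y=s['ee_pos'][:2]
h=np.median(P[285:295,235:270,2]);print('lid',h,'underside',h-.08)
m=(abs(P[...,0]-x)<.02)&(abs(P[...,1]-y)<.02)&(abs(P[...,2]-h)<.006);Q=P[m];print(np.linalg.lstsq(np.c_[Q[:,:2],np.ones(len(Q))],Q[:,2],rcond=None)[0])
tins(c,[(.435,.055)])
c=cam('scene'); print('t3');tins(c,[(.411,.265)],.15,.166); cv2.imwrite('pics/s15.png',cv2.resize(c['img'][110:290,140:340],None,fx=3.3,fy=3.3,interpolation=2))
c=cam('top','t15');tins(c,[(.411,.265)],.15,.17)
```

```text
mean [-8.2000e-02  2.0000e-02 -6.7590e+00 -2.8173e+01  3.1747e+01  3.1000e-02
  1.8200e-01] std [0.535 0.522 0.363 0.231 0.246 0.022 0.001] sem z 0.11
25.85 [ 0.4252 -0.0495  0.183 ] [-15.3   -3.57 -26.34  67.26  -0.   -15.32]
[ 0.42520894 -0.04948642  0.18307073] 0.053008348844940795 [ 1.79995968e+02 -1.49477594e-02 -1.79987679e+02] 0.1592310762901617
lid 0.24865111827024794 underside 0.16865111827024792
[-0.00231972  0.00144291  0.24946007]
2284 centre [0.4333 0.0542] size [0.0521 0.0529] z 0.0803
t3
101 centre [0.4091 0.2614] size [0.0517 0.0564] z 0.1594
215 centre [0.4122 0.2655] size [0.051  0.0533] z 0.1613
```

View pics/s15.png

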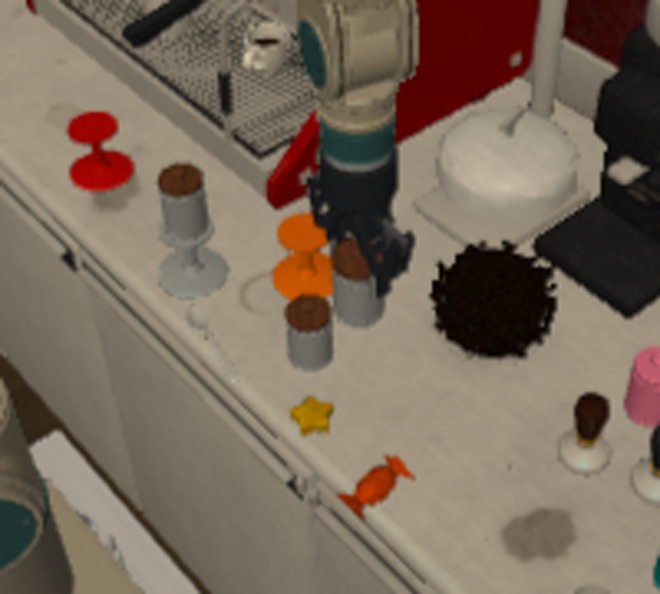

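View pics/w15.png

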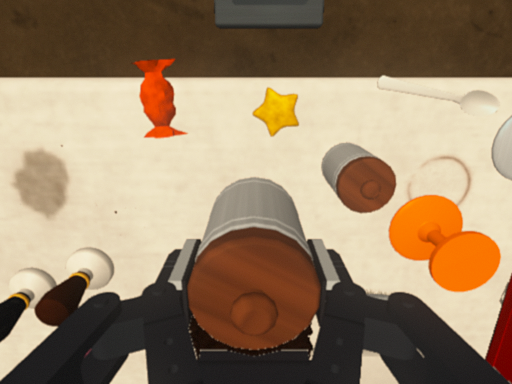

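The views show t3 on the pedestal, t1 on the worktop, and t2 held level with its underside about 169 mm up, weight 6.76 N and touching nothing. The bystanders have not moved. Handing in.

```bash
python3 -c "
from h import *
print(order.close_job())"
```

```text
the job is handed in; nothing more can be done
None
```

The job is done and handed in at about 26 s on the clock. The lightest tin is on the pedestal, the middle one stands on the worktop, and the heaviest is held in the gripper.

| Tin | Start position | Weight | Where it ended |
|---|---|---|---|
| Lightest | right, y ≈ -0.228 | 2.2–2.4 N (about 0.23 kg) | upright on the pedestal at (0.411, 0.265), lid top at 0.160 m, within about 2 mm of the plate's centre |
| Middling | left, y ≈ 0.055 | 4.0 N (about 0.41 kg) | put back on the worktop where it stood, within about 2 mm |
| Heaviest | middle, y ≈ -0.050 | 6.8 N (about 0.69 kg) | held level, underside about 0.169 m above the worktop, touching nothing |

**Disagreement with the interface text:** the wrist camera showed the fingertips about 31–42 mm behind the reported TCP, where the text says 8 mm ahead. My three weighing lifts therefore gripped only the lid rims. On the lightest tin, one finger ended up on the lid against the knob, and that first lift carried the tin slightly off centre, with a lid-plane tilt reading of up to about 4°.

I set it down, and it stood upright about 5 mm from where it started. I regrasped it about 37 mm lower, and used that lower grip for the final lift as well. After that, the measured seating heights and forces matched what I expected.

The other objects looked undisturbed in the last pictures, but I did not measure their positions.

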